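# Close the photometer chamber with its bayonet cap and hold it

### The job

Get the little photometer ready for a reading: slide the sample chamber along its rods right up against the stop at the detector, then plug the bayonet cap into the chamber mouth, push it down against the spring until its flange is flush on the collar and twist it a quarter turn clockwise (seen from above) until it stops. Springs push the cap up and back, so finish while still gripping the cap and pressing it flush, fully turned, with the chamber still at its stop; leave everything else on the table where it is.

Things in the scene. Friction and masses are not known exactly. Their poses are not given: they have to be found in the camera images.
- bench: Photometer bench, fixed to the table: aluminium base plate 84 x 240 x 10 mm with two steel guide rods along its y, a grey detector block (64 x 52 mm, top at z 68 mm) at its +y end, a low end block (top at 29 mm) at its -y end. Origin: centre of the underside; z up. The carriage slides along the bench's y. Position and yaw vary.
- carriage (a joint): Travel of the chamber carriage along the bench's +y, in m: 0 = far end, 0.090 = hard against the two stop pins of the detector (chamber axis then at bench x 0, y +25 mm; at value q at y = q - 65 mm). Starts at 0 to 0.04. Drags with about 3 N of friction and stays where it is left.
- tab_top (a point): Middle of the top edge of the carriage's upright steel tab, its handle for sliding: 12 mm thick along the bench's y, 24 mm wide along the bench's x, top at z 78 mm, free on both sides for the upper 45 mm. It stands 60 mm from the chamber axis towards the bench's -x (the robot's side).
- mouth (a point): Centre of the chamber mouth, level with the top (z 78 mm) of the round aluminium collar (50 mm across) on the black 60 x 60 mm carriage. Axes parallel to the bench's. Bore 27 mm; two lug slots 10 mm wide, reaching 22 mm from the axis, at its +x and -x, through a lip 6 mm thick. Below the lip the lugs can turn clockwise only (from above), 80 degrees (1.4 rad) to a stop.
- pad (a joint): Sprung pad 22 mm across inside the chamber, that the cap's foot presses down, in m: 0 = up, its face 8 mm below the mouth; 0.010 = cap flush. It pushes up with 5 N at 0 and 10 N at 0.010.
- drive_ring (a joint): Hidden return spring's ring in the chamber, in rad, turned clockwise by the lugs: 0 = rest, 1.26 = stop. The lugs meet it after about 0.14 rad of turn. It pushes back with 0.016 N m at 0, 0.07 N m at the stop.
- cap: Loose bayonet cap, about 120 g, upright on its foot on the table. Origin: centre of the foot's underside, z up. Stem 24 mm across, foot chamfered; two lugs 6 mm wide at +x and -x, reaching 18 mm from the axis, 4 to 9 mm above the foot; flange 40 mm across, 18 to 22 mm above the foot. Same after a half turn. Flush: foot 18 mm below the mouth; let go when turned, it rises 3 mm to the lip.
- bar_top (a point): Middle of the top of the cap's black grip bar, 57 mm above its foot. The bar is 40 mm long along the cap's x (in line with the lugs), 20 mm thick along its y, and rises 35 mm above the flange.
- jar: Bystander: lidded sample jar, 67 mm in diameter, 74 mm tall, left of the bench. Leave it alone. Origin under its centre.
- powder_bottle: Bystander: white screw-top bottle, 49 mm in diameter, 84 mm tall, between the robot and the bench. Leave it alone. Origin under its centre.
- vial: Bystander: small vial with white lid, 25 mm in diameter, 69 mm tall, to the right. Leave it alone. Origin under its centre.
Not all that is in view belongs to the job. Leave any yellow look-alike of the cap alone.

How it is judged (in metres and radians):
On the way, in this order (a step that is already met when the one before it is completed fails the run):
1. the chamber is slid to its stop while its mouth is still empty (value of joint carriage above 0.0865 m and horizontal distance between cap and mouth above 0.03 m), for 0.2 s.
2. the cap's foot and lugs have entered the mouth (horizontal distance between cap and mouth below 0.005 m and z of cap in the frame of mouth below -0.0065 m), for 0.05 s.
At the end, for the whole second after the job is handed in: The carriage is within 3.5 mm of its stop; the cap stands in the mouth (axis within 4 mm, tilt under 0.1 rad), its flange pressed to within 1.7 mm of the collar, turned at least 70 of the 80 degrees, at rest, and the fingers still grip it with over 2 N (value of joint carriage above 0.0865 m and horizontal distance between cap and mouth below 0.004 m and z of cap in the frame of mouth below -0.0163 m and angle between the x axis of cap and the x axis of mouth, either way round above 1.22 rad and angle between cap's own z axis and vertical below 0.1 rad and contact force between the fingers and cap above 2 N and angular speed of cap below 0.2 rad/s); the arm keeps its last pose, push and grip.
It fails at once if a bystander is moved more than 25 mm (distance of any of jar, powder_bottle, vial from where it was at the start of the episode above 0.025 m).
It also fails if it takes over 61 s, if anything falls off the work surface, if the arm or the gripper's body presses on something with over 40 N, if the wrist force passes 120 N, or if a joint passes its speed limit or range.

### The arm

A 6-joint arm with a two-finger parallel gripper is mounted at the origin on the work surface; the furniture and walls round the work are solid. World frame = base frame: x ahead of the robot, y to its left, z up, the work surface at z = 0. Lengths are in m, angles in degrees, forces in N, time in s.
With the tool pointing down it reaches from about 0.4 to 0.825 m from the base axis. Payload 7 kg.
Tool frame: the origin (TCP) lies on the centre line of the jaws, within the pads' length; the fingertips stand r.tip_reach ahead of it and the grasp point (between the pads) is the TCP (r.tip_reach is the distance from the TCP to the fingertips, in m); z points along the fingers, y is the line along which they close (so a half turn about z gives the same grasp; the last joint's range is limited). The gripper opens to 88 mm and grips with 3 to 60 N. Pads are 19 mm wide; open, the fingers measure 130 mm over their backs; the gripper's body (78 mm by 193 mm) begins 47 mm behind the grasp point.
Start: joints at [-60.384, 20.546, 0.682, 0, -70.136, -16.507], TCP at [0.153, -0.657, 0.246] pointing down, gripper open.
Joint ranges: [-176.03, 176.03], [-82.01, 121.73], [-58.28, 71.71], [-173.87, 95.51], [-174.79, -0.11], [-173.66, 173.66]. Speed limits (degrees/s): [136.94, 136.94, 172.46, 180, 180, 180].

### API

Orientations are given as [roll, pitch, yaw] about the fixed x, y, z axes, in that order (R = Rz(yaw) Ry(pitch) Rx(roll)).
In Python, from plant import sensors, cams, r gives the robot as it stands.
- The arm moves only by the tool drive_tool, never from a script. Its argument "rows" is a list of rows, each an object of numbers: "fingers": the gripper's target within -1 to 1 (fully open at 1, half-way at 0, shut at -1); "x", "y", "z": the shift along the tool's x, y, z in m; "spin": the turn about the tool's z in rad. A call has 1 to 10 rows; each row is the pose to reach, as a shift and turn from the pose commanded when the call began, along the tool's axes at that moment; what a row does not reach only later rows make up. A row lasts 1/8 s, in which the tool goes at most 62.5 mm and 10.7 degrees, less where a joint would pass 70% of its speed; a pose out of reach is approached as far as the arm can. A call with a gripper value outside its range is refused whole. The fingers move at their own pace and stop on an object; "newtons" is the grip in N (left out, the last holds). Time passes only in rows, so rows that repeat a pose let the fingers close. It gives the time, the measured TCP pose, the force, the opening and the grip force at its end, in the units of the state.
- sensors.get_state(): the state, without advancing time (a new reading comes with each control period).
- cams.capture(name): name is "scene" or "top" or "wrist"; returns a dict with "pixels" (400x640x3 uint8, red, green, blue), "intrinsics" (3x3 intrinsics, pixels), "k1" (the pictures are not rectified: a ray, as slopes to the right and down, at radius r is drawn at 1 + k1 r^2 times it, then the intrinsics apply), "eye" and "orientation" of the camera in the world; the wrist camera has in their place "T_tool_cam" (4x4, takes a point from camera to tool coordinates, whose origin is the TCP and whose axes are the flange's). Camera axes: x right, y up, looking along -z (the intrinsics and any distortion apply to the point x, -y, -z); pixel columns grow to the right and rows downward; lengths in m; the calibration is good to about 2 mm. A picture is of the moment at which its call begins: read the wrist's pose just before it. There is no depth.
- r.close_job(): hands the job in; it is judged then, once.
The state is a dict: "time_s": time; "joints": joint angles; "qd": joint speeds; "joint_torque": joint torques, N m; "tcp_pos": TCP position; "eef_rot": TCP orientation; "contact_force": force on the tool from outside, world axes, zero at the start; "moment": the same for the moment, N m; "gripper_width": finger opening in m; "gripper_force": force on a finger pad.
Only numpy, scipy, OpenCV 4.12 (cv2) and the standard library are available. Lean on these libraries where they do the work, as an engineer would, in place of code of your own. Each camera call takes 0.05 s, during which the arm holds its last target. There are 200 camera calls.

## Working session

There is one attempt and no reset: what is moved stays moved. The work goes in short steps, Python scripts to look and compute and a tool call to move; the robot and the scene stay as the last step left them, time stands still between calls to the robot, and variables do not carry over. Pictures are saved under pics/ and viewed, at most 10 in all, crops included, and the job is handed in when it is done.

Besides the shell and the picture viewer there is one more tool, called after "Emit:" as name([rows], argument=value, ...), one row to a line, values as JSON. drive_tool: Moves the arm, as the interface text tells. Its arguments: {"type":"object","properties":{"rows":{"type":"array"},"newtons":{"type":"number"}},"required":["rows"]}

```bash
mkdir -p pics; ls; cat > h.py <<'E'
import numpy as np, cv2
from plant import sensors, cams, r
from scipy.spatial.transform import Rotation as R
def rot(o):
    o=np.array(o,float)
    return o if o.shape==(3,3) else (R.from_quat(o).as_matrix() if o.size==4 else R.from_euler('xyz',o,degrees=True).as_matrix())
def cap(name,fn=None):
    s=sensors.get_state(); c=cams.capture(name)
    if 'T_tool_cam' in c:
        T=np.eye(4);T[:3,:3]=rot(s['eef_rot']);T[:3,3]=s['tcp_pos'];T=T@np.array(c['T_tool_cam'])
        c['E'],c['M']=T[:3,3],T[:3,:3]
    else: c['E'],c['M']=np.array(c['eye']),rot(c['orientation'])
    if fn: cv2.imwrite('pics/'+fn,c['pixels'][:,:,::-1])
    np.savez('last_'+name,E=c['E'],M=c['M'],K=c['intrinsics'],k1=c['k1'],px=c['pixels'])
    return c
def load(name):
    d=np.load('last_'+name+'.npz'); return d
def world(c,M_,px,z):
    K=np.array(c['K']);px=np.atleast_2d(px).astype(float)
    d=np.c_[(px[:,0]-K[0,2])/K[0,0],(px[:,1]-K[1,2])/K[1,1]]
    u=d.copy()
    for _ in range(20): u=d/(1+float(c['k1'])*(u**2).sum(1,keepdims=True))
    v=np.c_[u[:,0],-u[:,1],-np.ones(len(u))]@c['M'].T
    return c['E']+v*((z-c['E'][2])/v[:,2])[:,None]
def proj(c,P):
    K=np.array(c['K']);q=(np.atleast_2d(P)-c['E'])@c['M']
    u=np.c_[q[:,0],-q[:,1]]/(-q[:,2:]);u=u*(1+float(c['k1'])*(u**2).sum(1,keepdims=True))
    return np.c_[u[:,0]*K[0,0]+K[0,2],u[:,1]*K[1,1]+K[1,2]]
E
python3 - <<'E'
from h import *
c=cap('top','top1.png');d=cap('scene','scene1.png')
for k in (c,d): print({a:b for a,b in k.items() if a not in('pixels',)})
print(sensors.get_state(), r.tip_reach)
E
```

```text
pics
{'intrinsics': array([[375.27165612,   0.        , 316.04025987],
       [  0.        , 375.27165612, 204.01156191],
       [  0.        ,   0.        ,   1.        ]]), 'k1': -0.015410788478055003, 'eye': array([ 0.32880516, -0.04021553,  1.06433116]), 'orientation': array([  6.43526118,  -0.44854982, -89.69512579]), 'E': array([ 0.32880516, -0.04021553,  1.06433116]), 'M': array([[ 0.00532087,  0.99368039, -0.11212031],
       [-0.9999552 ,  0.00616493,  0.00718277],
       [ 0.00782859,  0.11207706,  0.99366868]])}
{'intrinsics': array([[406.42568594,   0.        , 325.9634198 ],
       [  0.        , 406.42568594, 201.85004282],
       [  0.        ,   0.        ,   1.        ]]), 'k1': -0.016218471768655263, 'eye': array([ 0.74289758, -0.89514775,  0.51076069]), 'orientation': array([64.2560136 , -0.42900645, 21.33673166]), 'E': array([ 0.74289758, -0.89514775,  0.51076069]), 'M': array([[ 0.93143205, -0.16431989,  0.32470496],
       [ 0.36383825,  0.40212561, -0.8401885 ],
       [ 0.00748751,  0.90071858,  0.43433854]])}
{'time_s': 0.1, 'joints': array([-6.03832728e+01,  2.05853361e+01,  6.39077089e-01, -1.50122921e-02,
       -7.01354529e+01, -1.65079285e+01]), 'qd': array([-0.01772841, -0.01366464,  0.12066288, -0.00164131, -0.0531679 ,
       -0.02080767]), 'joint_torque': array([-2.87544397e-03, -5.84161735e+01,  2.93750525e+01,  7.01558679e+00,
        1.01311225e-02, -6.97946643e-05]), 'tcp_pos': array([ 0.15297365, -0.65702569,  0.24474785]), 'eef_rot': array([ 1.79917646e+02, -9.68838806e-03, -1.66896306e+02]), 'contact_force': array([ 0.33589671, -0.52208051,  0.26610166]), 'moment': array([-0.02309783, -0.04642456, -0.01266296]), 'gripper_force': 0.0, 'gripper_width': 0.08743011493912825} 0.019
```

View pics/top1.png

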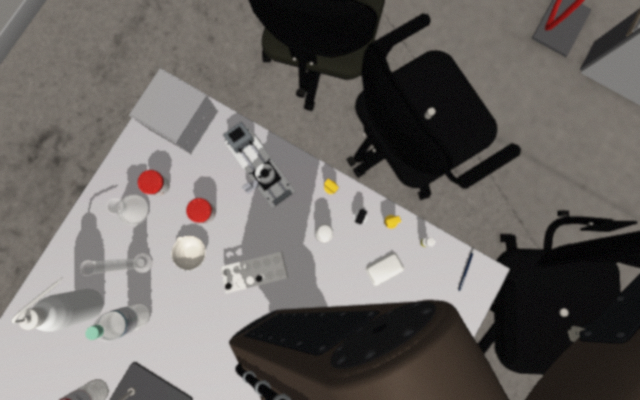

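View pics/scene1.png

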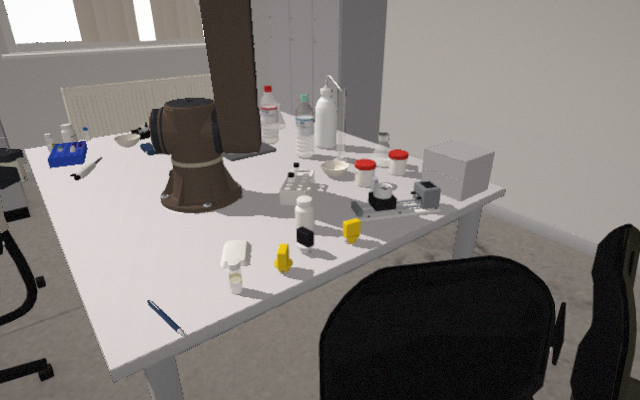

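The top view shows the bench running from the detector at (238,132) to the end block at (280,198). The chamber is near (264,172), and the black-bar cap is at (361,216) between two yellow look-alikes at (331,186) and (392,222).

```bash
python3 - <<'E'
from h import *
c=load('top');p=c['px'][105:255,210:410]
cv2.imwrite('pics/c1.png',cv2.resize(p,None,fx=4,fy=4,interpolation=cv2.INTER_CUBIC)[:,:,::-1])
for n,px,z in [('det',(238,132),.068),('mouth',(264,172),.078),('end',(280,198),.029),('cap',(361,216),.057),('tab',(250,187),.078),('bottle',(323,233),.08),('y1',(331,186),.057),('y2',(392,222),.05)]:
    print(n,world(c,0,px,z).round(3))
E
```

```text
det [[0.638 0.167 0.068]]
mouth [[0.525 0.092 0.078]]
end [[0.462 0.053 0.029]]
cap [[ 0.411 -0.169  0.057]]
tab [[0.484 0.128 0.078]]
bottle [[ 0.364 -0.066  0.08 ]]
y1 [[ 0.492 -0.088  0.057]]
y2 [[ 0.395 -0.254  0.05 ]]
```

View pics/c1.png

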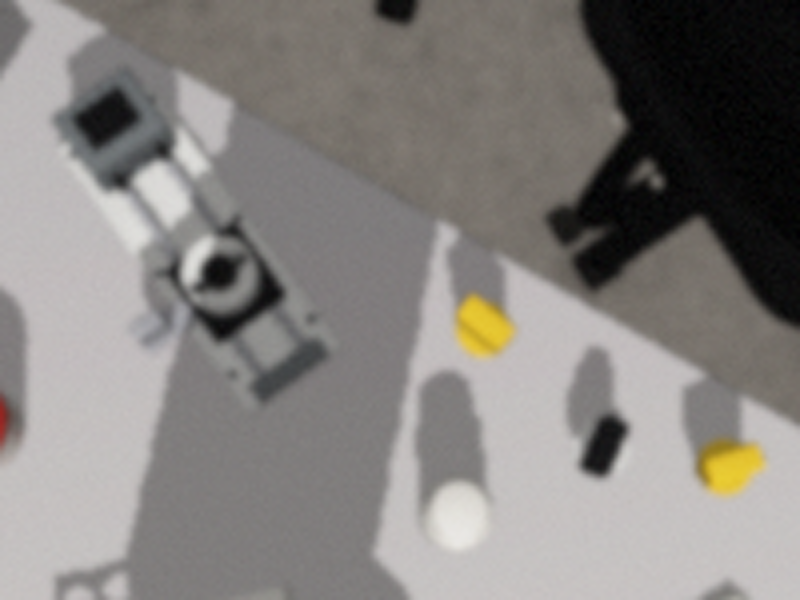

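Emit:
drive_tool([
  {"fingers": 1, "x": -0.36, "y": 0.38, "z": -0.05, "spin": -1.8},
  {"fingers": 1, "x": -0.36, "y": 0.38, "z": -0.05, "spin": -1.8},
  {"fingers": 1, "x": -0.36, "y": 0.38, "z": -0.05, "spin": -1.8},
  {"fingers": 1, "x": -0.36, "y": 0.38, "z": -0.05, "spin": -1.8},
  {"fingers": 1, "x": -0.36, "y": 0.38, "z": -0.05, "spin": -1.8},
  {"fingers": 1, "x": -0.36, "y": 0.38, "z": -0.05, "spin": -1.8},
  {"fingers": 1, "x": -0.36, "y": 0.38, "z": -0.05, "spin": -1.8},
  {"fingers": 1, "x": -0.36, "y": 0.38, "z": -0.05, "spin": -1.8},
  {"fingers": 1, "x": -0.36, "y": 0.38, "z": -0.05, "spin": -1.8},
  {"fingers": 1, "x": -0.36, "y": 0.38, "z": -0.05, "spin": -1.8},
])

```text
time_s: 1.35
tcp_pos: [0.4184, -0.2039, 0.2956]
eef_rot: [-180.0, 0.0, -63.3]
contact_force: [-0.2, -0.0, -0.1]
gripper_width: 0.0878
gripper_force: 0.0
```

```bash
cat >> h.py <<'E'
def delta(target,yaw):
    s=sensors.get_state();M=R.from_euler('xyz',s['eef_rot'],degrees=True)
    d=M.inv().apply(np.array(target)-s['tcp_pos']); sp=-np.deg2rad((yaw-s['eef_rot'][2]+180)%360-180)
    print('move xyz',d.round(4),'spin',round(sp,3),'rows',np.linalg.norm(d)/.0625,abs(sp)/.187)
E
python3 - <<'E'
from h import *
s=sensors.get_state();print(s['time_s'],s['tcp_pos'],s['eef_rot'],s['joints'])
c=cap('wrist','w1.png');print(np.array(c['T_tool_cam']).round(3),c['intrinsics'],c['k1'])
delta((.53,.09,.33),-55)
E
```

```text
1.35 [ 0.41837325 -0.20385311  0.29560664] [-1.79982788e+02  4.12036047e-03 -6.32979790e+01] [-1.64944833e+00 -1.54108316e+00 -1.98317598e+01 -1.24287557e-02
 -7.16961327e+01  2.83553707e+01]
[[ 0.     0.965  0.261  0.069]
 [ 1.    -0.     0.     0.   ]
 [ 0.     0.261 -0.965 -0.139]
 [ 0.     0.     0.     1.   ]] [[277.99552838   0.         321.54880057]
 [  0.         277.99552838 194.53761262]
 [  0.           0.           1.        ]] -0.008903641460084953
move xyz [-0.2119 -0.2332 -0.0345] spin -0.141 rows 5.071543007734435 0.7556275761831311
```

View pics/w1.png

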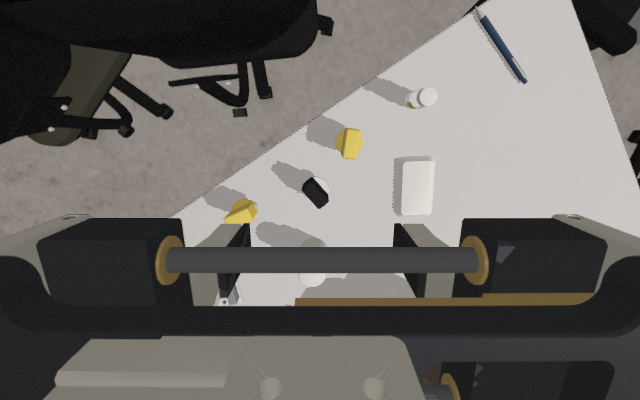

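Wrist view: the cap's black bar is at about (316,192), with yellow look-alikes at (350,143) and (240,212). The bottle is hidden under the jaws.

```bash
python3 - <<'E'
from h import *
c=load('wrist');g=c['px'].max(2)
m=np.zeros_like(g);m[170:215,295:335]=(g[170:215,295:335]<60);n,l,st,ce=cv2.connectedComponentsWithStats(m)
i=1+st[1:,4].argmax();pts=cv2.findNonZero((l==i).astype(np.uint8));b=cv2.boxPoints(cv2.minAreaRect(pts));print(st[i],b)
w=world(c,0,b,.057);print(w.round(4),w.mean(0),np.linalg.norm(np.diff(w,axis=0),axis=1))
for k in range(2): print(np.degrees(np.arctan2(*(w[k+1]-w[k])[1::-1])))
delta((.455,.19,.30),-55)
E
```

```text
[302 177  26  31 459] [[299.0362  187.23982]
 [311.13123 176.24434]
 [330.8145  197.89592]
 [318.71948 208.8914 ]]
[[ 0.4361 -0.1697  0.057 ]
 [ 0.4279 -0.1914  0.057 ]
 [ 0.3893 -0.1759  0.057 ]
 [ 0.3973 -0.1537  0.057 ]] [ 0.41266192 -0.17267871  0.057     ] [0.02315537 0.04153855 0.02366033]
-110.76025059421042
158.1814211092515
move xyz [-0.335  -0.2116 -0.0045] spin -0.141 rows 6.3397033502758715 0.7556275761831311
```

Emit:
drive_tool([
  {"fingers": 1, "x": -0.335, "y": -0.21, "z": -0.005, "spin": -0.14},
  {"fingers": 1, "x": -0.335, "y": -0.21, "z": -0.005, "spin": -0.14},
  {"fingers": 1, "x": -0.335, "y": -0.21, "z": -0.005, "spin": -0.14},
  {"fingers": 1, "x": -0.335, "y": -0.21, "z": -0.005, "spin": -0.14},
  {"fingers": 1, "x": -0.335, "y": -0.21, "z": -0.005, "spin": -0.14},
  {"fingers": 1, "x": -0.335, "y": -0.21, "z": -0.005, "spin": -0.14},
  {"fingers": 1, "x": -0.335, "y": -0.21, "z": -0.005, "spin": -0.14},
  {"fingers": 1, "x": -0.335, "y": -0.21, "z": -0.005, "spin": -0.14},
])

```text
time_s: 2.4
tcp_pos: [0.4576, 0.1884, 0.2999]
eef_rot: [179.9, -0.0, -55.7]
contact_force: [-0.6, -0.8, 0.5]
gripper_width: 0.0879
gripper_force: 0.0
```

```bash
python3 - <<'E'
from h import *
s=sensors.get_state();print(s['time_s'],s['tcp_pos'],s['eef_rot'])
c=cap('wrist','w2.png')
cv2.imwrite('pics/w2.png',cv2.resize(c['pixels'][0:260,150:550],None,fx=2,fy=2,interpolation=cv2.INTER_CUBIC)[:,:,::-1])
E
```

```text
2.4 [0.45760653 0.18841572 0.29989786] [ 1.79915459e+02 -9.45602989e-03 -5.57207599e+01]
```

View pics/w2.png

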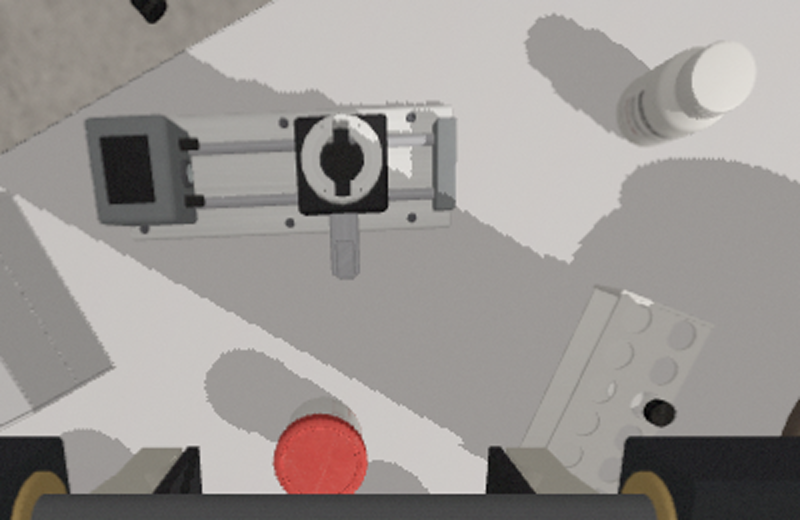

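The wrist crop shows the collar centre at (341.5,159), the tab top at about (345,260), the detector top at the left around (135,170), and the end block at (444,163).

```bash
python3 - <<'E'
from h import *
c=load('wrist');f=lambda a:np.array(a,float)/2+[150,0]
m=world(c,0,f((341.5,159)),.078)[0];t=world(c,0,f((345,260)),.078)[0]
w=world(c,0,f([(341.5-40,159),(341.5+40,159),(341.5,119),(341.5,199)]),.078);print('collar dia',np.linalg.norm(w[0]-w[1]),np.linalg.norm(w[2]-w[3]))
D=world(c,0,f([(85,119),(172,116),(184,221),(98,224)]),.068);print('det',D.round(4),D.mean(0))
ang=lambda v:np.degrees(np.arctan2(v[1],v[0]))
print('m',m,'t',t,np.linalg.norm(m-t),'yaw from tab',ang(m-t))
P=world(c,0,f([(450,227),(145,240)]),.01);print('plate',P,ang(P[1]-P[0])-90)
P=world(c,0,f([(452,104),(255,110)]),.01);print('plate far',ang(P[1]-P[0])-90)
print('det yaw',ang(D[0]-D[1])-90,ang(D[3]-D[2])-90, ang(D[1]-D[2]),'det-mouth',ang(D.mean(0)-m)-90,np.linalg.norm((D.mean(0)-m)[:2]))
E
```

```text
collar dia 0.04849360409032365 0.045327694961671806
det [[0.667  0.1613 0.068 ]
 [0.6236 0.1299 0.068 ]
 [0.5865 0.1792 0.068 ]
 [0.6312 0.2118 0.068 ]] [0.62705192 0.17054801 0.068     ]
m [0.52324602 0.09288629 0.078     ] t [0.48778218 0.14102362 0.078     ] 0.05979035485250112 yaw from tab -53.620102439714806
plate [[0.43527314 0.07915951 0.01      ]
 [0.6177833  0.21483336 0.01      ]] -53.373736839481964
plate far -54.08077560030648
det yaw -54.0598859230644 -53.89983148024887 -53.02980618777203 det-mouth -53.19823434700312 0.12964185219672353
```

```bash
python3 - <<'E'
from h import *
delta((.488,.141,.13),-53.6);delta((.488,.141,.062),-53.6)
E
```

```text
move xyz [0.0555 0.0007 0.1701] spin -0.038 rows 2.8625913378410686 0.202090692100981
move xyz [0.0555 0.0006 0.2381] spin -0.038 rows 3.911490781319121 0.202090692100981
```

Emit:
drive_tool([
  {"fingers": 0.2, "x": 0.055, "y": 0.001, "z": 0.14, "spin": -0.037},
  {"fingers": 0.2, "x": 0.055, "y": 0.001, "z": 0.16, "spin": -0.037},
  {"fingers": 0.2, "x": 0.055, "y": 0.001, "z": 0.17, "spin": -0.037},
  {"fingers": 0.2, "x": 0.055, "y": 0.001, "z": 0.17, "spin": -0.037},
  {"fingers": 0.2, "x": 0.055, "y": 0.001, "z": 0.2, "spin": -0.037},
  {"fingers": 0.2, "x": 0.055, "y": 0.001, "z": 0.22, "spin": -0.037},
  {"fingers": 0.2, "x": 0.055, "y": 0.001, "z": 0.238, "spin": -0.037},
  {"fingers": 0.2, "x": 0.055, "y": 0.001, "z": 0.238, "spin": -0.037},
])

```text
time_s: 3.45
tcp_pos: [0.4883, 0.1415, 0.0638]
eef_rot: [-180.0, -0.0, -53.7]
contact_force: [-0.1, 0.4, 0.4]
gripper_width: 0.0527
gripper_force: 0.0
```

Emit:
drive_tool([
  {"fingers": -1},
  {"fingers": -1},
  {"fingers": -1},
  {"fingers": -1},
  {"fingers": -1},
  {"fingers": -1},
], newtons=15)

```text
invalid input
```

Emit:
drive_tool([
  {"fingers": -1, "x": 0, "y": 0, "z": 0, "spin": 0},
  {"fingers": -1, "x": 0, "y": 0, "z": 0, "spin": 0},
  {"fingers": -1, "x": 0, "y": 0, "z": 0, "spin": 0},
  {"fingers": -1, "x": 0, "y": 0, "z": 0, "spin": 0},
  {"fingers": -1, "x": 0, "y": 0, "z": 0, "spin": 0},
  {"fingers": -1, "x": 0, "y": 0, "z": 0, "spin": 0},
], newtons=15)

```text
time_s: 4.2
tcp_pos: [0.4879, 0.1417, 0.0627]
eef_rot: [180.0, -0.0, -53.6]
contact_force: [-0.9, 0.3, 3.3]
gripper_width: 0.0115
gripper_force: 15.0
```

Emit:
drive_tool([
  {"fingers": -1, "x": 0, "y": -0.01, "z": 0, "spin": 0},
  {"fingers": -1, "x": 0, "y": -0.02, "z": 0, "spin": 0},
  {"fingers": -1, "x": 0, "y": -0.03, "z": 0, "spin": 0},
  {"fingers": -1, "x": 0, "y": -0.04, "z": 0, "spin": 0},
  {"fingers": -1, "x": 0, "y": -0.048, "z": 0, "spin": 0},
  {"fingers": -1, "x": 0, "y": -0.055, "z": 0, "spin": 0},
  {"fingers": -1, "x": 0, "y": -0.055, "z": 0, "spin": 0},
  {"fingers": -1, "x": 0, "y": -0.055, "z": 0, "spin": 0},
])

```text
time_s: 5.2
tcp_pos: [0.5327, 0.1749, 0.0627]
eef_rot: [-179.9, 0.0, -53.6]
contact_force: [-0.0, 2.4, 0.8]
gripper_width: 0.0116
gripper_force: 15.0
```

Emit:
drive_tool([
  {"fingers": -1, "x": 0, "y": -0.003, "z": 0, "spin": 0},
  {"fingers": -1, "x": 0, "y": -0.005, "z": 0, "spin": 0},
  {"fingers": -1, "x": 0, "y": -0.006, "z": 0, "spin": 0},
  {"fingers": -1, "x": 0, "y": -0.006, "z": 0, "spin": 0},
])

```text
time_s: 5.7
tcp_pos: [0.5363, 0.1776, 0.0627]
eef_rot: [179.9, 0.0, -53.6]
contact_force: [-2.6, 1.6, 5.7]
gripper_width: 0.0119
gripper_force: 15.0
```

Emit:
drive_tool([
  {"fingers": -1, "x": 0, "y": -0.001, "z": 0, "spin": 0},
  {"fingers": -1, "x": 0, "y": -0.002, "z": 0, "spin": 0},
  {"fingers": -1, "x": 0, "y": -0.003, "z": 0, "spin": 0},
  {"fingers": -1, "x": 0, "y": -0.003, "z": 0, "spin": 0},
])

```text
time_s: 6.2
tcp_pos: [0.5387, 0.1794, 0.0627]
eef_rot: [179.9, 0.0, -53.6]
contact_force: [-4.7, 1.3, 6.9]
gripper_width: 0.0118
gripper_force: 15.0
```

Emit:
drive_tool([
  {"fingers": -1, "x": 0, "y": -0.002, "z": 0, "spin": 0},
  {"fingers": -1, "x": 0, "y": -0.004, "z": 0, "spin": 0},
  {"fingers": -1, "x": 0, "y": -0.004, "z": 0, "spin": 0},
])

```text
time_s: 6.58
tcp_pos: [0.54, 0.1803, 0.0626]
eef_rot: [179.7, 0.0, -53.7]
contact_force: [-10.7, -1.3, 13.6]
gripper_width: 0.012
gripper_force: 15.0
```

Emit:
drive_tool([
  {"fingers": -1, "x": 0, "y": -0.002, "z": 0, "spin": 0},
  {"fingers": -1, "x": 0, "y": -0.004, "z": 0, "spin": 0},
  {"fingers": -1, "x": 0, "y": -0.004, "z": 0, "spin": 0},
])

```text
time_s: 6.95
tcp_pos: [0.5402, 0.1802, 0.0621]
eef_rot: [179.3, 0.0, -53.7]
contact_force: [-20.6, -6.7, 21.3]
gripper_width: 0.0122
gripper_force: 15.0
```

Emit:
drive_tool([
  {"fingers": 0.2, "x": 0, "y": 0, "z": 0, "spin": 0},
  {"fingers": 0.2, "x": 0, "y": 0.003, "z": 0, "spin": 0},
  {"fingers": 0.2, "x": 0, "y": 0.006, "z": 0, "spin": 0},
  {"fingers": 0.2, "x": 0, "y": 0.006, "z": -0.03, "spin": 0},
  {"fingers": 0.2, "x": 0, "y": 0.006, "z": -0.09, "spin": 0},
  {"fingers": 0.2, "x": -0.06, "y": 0.006, "z": -0.14, "spin": 0},
  {"fingers": 0.2, "x": -0.06, "y": 0.006, "z": -0.19, "spin": 0},
  {"fingers": 0.2, "x": -0.06, "y": 0.006, "z": -0.24, "spin": 0},
  {"fingers": 0.2, "x": -0.06, "y": 0.006, "z": -0.24, "spin": 0},
])

```text
time_s: 8.07
tcp_pos: [0.507, 0.2304, 0.3073]
eef_rot: [-179.5, 0.0, -53.6]
contact_force: [-1.2, -0.5, -1.2]
gripper_width: 0.0525
gripper_force: 0.0
```

```bash
python3 - <<'E'
from h import *
s=sensors.get_state();print(s['time_s'],s['tcp_pos'],s['eef_rot'])
c=cap('wrist')
cv2.imwrite('pics/w3.png',cv2.resize(c['pixels'][30:180,180:380],None,fx=4,fy=4,interpolation=cv2.INTER_CUBIC)[:,:,::-1])
delta((.413,-.173,.14),-21.5)
E
```

```text
8.075 [0.50695727 0.23041839 0.30729386] [-1.79505263e+02  8.65277717e-04 -5.35672900e+01]
move xyz [0.2692 0.3145 0.163 ] spin -0.56 rows 7.118087685045952 2.996335539437667
```

View pics/w3.png

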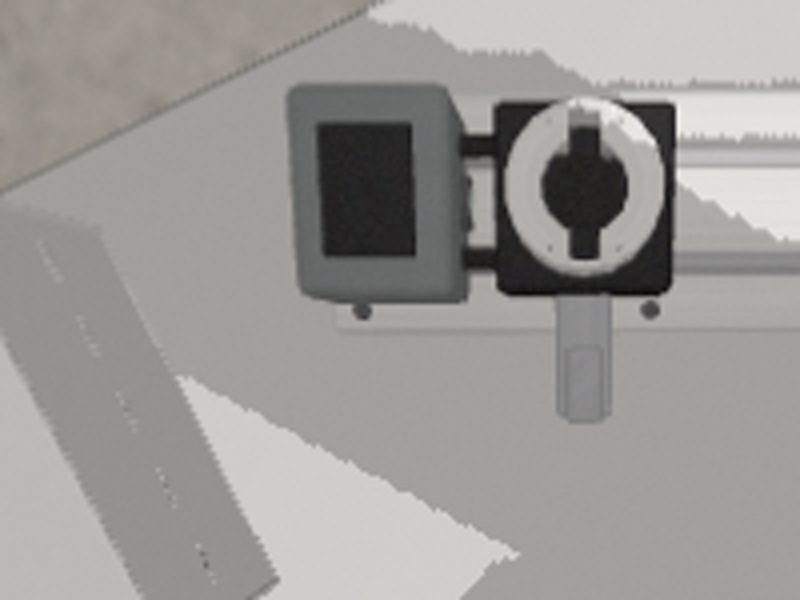

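The wrist view shows the carriage against the stop pins, with an empty mouth at crop (584.7,183) and the tab top at (585,383).

```bash
python3 - <<'E'
from h import *
c=load('wrist');f=lambda a:(np.array(a,float)+.5)/4-.5+[180,30]
m,t=world(c,0,f([(584.7,183),(586,383)]),.078)
s1,s2=world(c,0,f([(584.5,110),(584.5,257)]),.078)
by=np.array([np.cos(np.radians(36.4)),np.sin(np.radians(36.4))])
print(m,t,np.linalg.norm(m-t),np.degrees(np.arctan2(*(m-t)[1::-1])),'slots',(s1+s2)/2,np.linalg.norm(s1-s2),np.degrees(np.arctan2(*(s1-s2)[1::-1])))
print('along y: mouth',m[:2]@by,'tab',t[:2]@by,'touch',np.array([.5402,.1802])@by)
D=world(c,0,f([(290,84),(443,84),(468,300),(298,296)]),.068)
P=world(c,0,f([(340,332),(800,329)]),.01);print('plate yaw',np.degrees(np.arctan2(*(P[0]-P[1])[1::-1]))-90)
E
```

```text
[0.57639441 0.13057842 0.078     ] [0.54027784 0.17837848 0.078     ] 0.05991037766040955 -52.926185751200634 slots [0.57616522 0.1309891  0.078     ] 0.042205350486705956 -53.330430852821785
along y: mouth 0.5414239889200583 tab 0.5407194425128505 touch 0.5417377126976518
plate yaw -53.20189428387161
```

Emit:
drive_tool([
  {"fingers": 0.2, "x": 0.269, "y": 0.314, "z": 0.135, "spin": -0.56},
  {"fingers": 0.2, "x": 0.269, "y": 0.314, "z": 0.135, "spin": -0.56},
  {"fingers": 0.2, "x": 0.269, "y": 0.314, "z": 0.135, "spin": -0.56},
  {"fingers": 0.2, "x": 0.269, "y": 0.314, "z": 0.135, "spin": -0.56},
  {"fingers": 0.2, "x": 0.269, "y": 0.314, "z": 0.135, "spin": -0.56},
  {"fingers": 0.2, "x": 0.269, "y": 0.314, "z": 0.135, "spin": -0.56},
  {"fingers": 0.2, "x": 0.269, "y": 0.314, "z": 0.135, "spin": -0.56},
  {"fingers": 0.2, "x": 0.269, "y": 0.314, "z": 0.135, "spin": -0.56},
  {"fingers": 0.2, "x": 0.269, "y": 0.314, "z": 0.135, "spin": -0.56},
])

```text
time_s: 9.25
tcp_pos: [0.4116, -0.1741, 0.1668]
eef_rot: [180.0, 0.1, -21.6]
contact_force: [-0.3, 0.2, 0.4]
gripper_width: 0.0525
gripper_force: 0.0
```

```bash
python3 - <<'E'
from h import *
s=sensors.get_state();print(s['time_s'],s['tcp_pos'],s['eef_rot'],s['joints'])
c=cap('wrist')
cv2.imwrite('pics/w4.png',cv2.resize(c['pixels'][120:270,220:420],None,fx=4,fy=4,interpolation=cv2.INTER_CUBIC)[:,:,::-1])
E
```

```text
9.25 [ 0.41158356 -0.17408768  0.16678199] [ 1.79965871e+02  8.34358768e-02 -2.16296598e+01] [ 2.48673510e+00  2.86922277e+00 -3.33321038e+01 -3.64089146e-03
 -5.38887716e+01  6.58857781e+01]
```

View pics/w4.png

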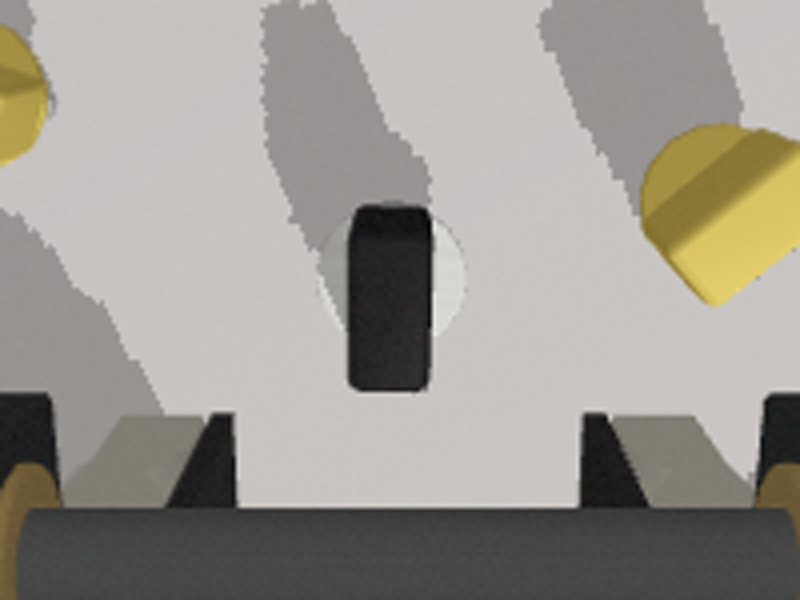

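The cap's bar is at crop x 348–431, y about 215–390, aligned with the jaws. The flange spans x 318–467 and the yellow look-alikes are clear.

```bash
python3 - <<'E'
from h import *
c=load('wrist');g=lambda P:((proj(c,P)-[220,120]+.5)*4-.5).round(0)
w=world(c,0,(np.array([[390,390]])+.5)/4-.5+[220,120],.057)[0];print('near end',w)
w2=world(c,0,(np.array([[392.5,280]])+.5)/4-.5+[220,120],.022)[0];print('flange c?',w2)
y=np.radians(-21.6);cx=np.array([np.cos(y),np.sin(y),0]);cy=np.array([-np.sin(y),np.cos(y),0])
o=w+.02*cx;o[2]=0;print('cap',o, 'in tool',(o-sensors.get_state()['tcp_pos'])@np.c_[cx,-cy])
for z in(.022,.057):print(g([o+a*.02*cx+b*.01*cy+[0,0,z] for a in(-1,1) for b in(-1,1)]).tolist())
print('flange',g([o+.02*a+[0,0,.022] for a in(cx,-cx,cy,-cy)]).tolist(),g([o+.02*a+[0,0,.018] for a in(cx,-cx,cy,-cy)]).tolist())
E
```

```text
near end [ 0.39409026 -0.162268    0.057     ]
flange c? [ 0.41079935 -0.16914308  0.022     ]
cap [ 0.41268579 -0.16963049  0.        ] in tool [-0.00091099 -0.00377002]
[[429.0, 345.0], [354.0, 345.0], [430.0, 198.0], [353.0, 198.0]]
[[432.0, 390.0], [348.0, 390.0], [433.0, 224.0], [345.0, 224.0]]
flange [[391.0, 198.0], [392.0, 345.0], [315.0, 273.0], [468.0, 273.0]] [[391.0, 195.0], [392.0, 341.0], [317.0, 269.0], [467.0, 269.0]]
```

Emit:
drive_tool([
  {"fingers": 0.2, "x": -0.0015, "y": -0.004, "z": 0.04, "spin": 0},
  {"fingers": 0.2, "x": -0.0015, "y": -0.004, "z": 0.08, "spin": 0},
  {"fingers": 0.2, "x": -0.0015, "y": -0.004, "z": 0.105, "spin": 0},
  {"fingers": 0.2, "x": -0.0015, "y": -0.004, "z": 0.122, "spin": 0},
  {"fingers": 0.2, "x": -0.0015, "y": -0.004, "z": 0.122, "spin": 0},
  {"fingers": -1, "x": -0.0015, "y": -0.004, "z": 0.122, "spin": 0},
  {"fingers": -1, "x": -0.0015, "y": -0.004, "z": 0.122, "spin": 0},
  {"fingers": -1, "x": -0.0015, "y": -0.004, "z": 0.122, "spin": 0},
  {"fingers": -1, "x": -0.0015, "y": -0.004, "z": 0.122, "spin": 0},
  {"fingers": -1, "x": -0.0015, "y": -0.004, "z": 0.122, "spin": 0},
], newtons=35)

```text
time_s: 10.55
tcp_pos: [0.4125, -0.1695, 0.046]
eef_rot: [-180.0, -0.0, -21.5]
contact_force: [-0.5, 1.7, 6.2]
gripper_width: 0.0199
gripper_force: 35.0
```

Emit:
drive_tool([
  {"fingers": -1, "x": 0, "y": 0, "z": -0.04, "spin": 0},
  {"fingers": -1, "x": 0, "y": 0, "z": -0.1, "spin": 0},
  {"fingers": -1, "x": 0, "y": 0, "z": -0.134, "spin": 0},
  {"fingers": -1, "x": 0, "y": 0, "z": -0.134, "spin": 0},
])

```text
time_s: 11.05
tcp_pos: [0.4137, -0.1695, 0.1821]
eef_rot: [-179.9, -0.3, -21.5]
contact_force: [0.4, 0.6, -1.4]
gripper_width: 0.02
gripper_force: 35.0
```

```bash
python3 - <<'E'
from h import *
s=sensors.get_state();print(s['time_s'],s['tcp_pos'],s['eef_rot'],s['gripper_width'])
delta((.5763,.1308,.18),-53.3)
E
```

```text
11.05 [ 0.41373672 -0.16953388  0.18211726] [-179.87882053   -0.30333116  -21.53117524] 0.020043219537755067
move xyz [ 0.041  -0.339   0.0031] spin 0.554 rows 5.464222349393024 2.9650833770329754
```

Emit:
drive_tool([
  {"fingers": -1, "x": 0.042, "y": -0.339, "z": 0, "spin": 0.554},
  {"fingers": -1, "x": 0.042, "y": -0.339, "z": 0, "spin": 0.554},
  {"fingers": -1, "x": 0.042, "y": -0.339, "z": 0, "spin": 0.554},
  {"fingers": -1, "x": 0.042, "y": -0.339, "z": 0, "spin": 0.554},
  {"fingers": -1, "x": 0.042, "y": -0.339, "z": 0, "spin": 0.554},
  {"fingers": -1, "x": 0.042, "y": -0.339, "z": 0, "spin": 0.554},
  {"fingers": -1, "x": 0.042, "y": -0.339, "z": 0, "spin": 0.554},
  {"fingers": -1, "x": 0.042, "y": -0.339, "z": 0, "spin": 0.554},
  {"fingers": -1, "x": 0.042, "y": -0.339, "z": 0, "spin": 0.554},
])

```text
time_s: 12.18
tcp_pos: [0.5751, 0.1295, 0.179]
eef_rot: [179.9, 0.0, -53.3]
contact_force: [-0.7, 0.7, -1.0]
gripper_width: 0.0195
gripper_force: 35.0
```

```bash
python3 - <<'E'
from h import *
s=sensors.get_state();print(s['time_s'],s['tcp_pos'],s['eef_rot'],s['joints'])
c=cap('wrist')
cv2.imwrite('pics/w5.png',cv2.resize(c['pixels'][100:300,180:460],None,fx=2.8,fy=2.8,interpolation=cv2.INTER_CUBIC)[:,:,::-1])
delta((.5763,.1308,.134),-53.3)
E
```

```text
12.175 [0.5750629  0.12949799 0.17898306] [ 1.79934179e+02  1.57982157e-02 -5.33279715e+01] [ 3.16729016e+01  1.55605410e+01 -1.56590079e+01 -1.16878663e-02
 -5.88473994e+01  5.00518818e+00]
move xyz [-0.0004 -0.0016  0.0453] spin -0.001 rows 0.7258073739560161 0.0029305769483991273
```

View pics/w5.png

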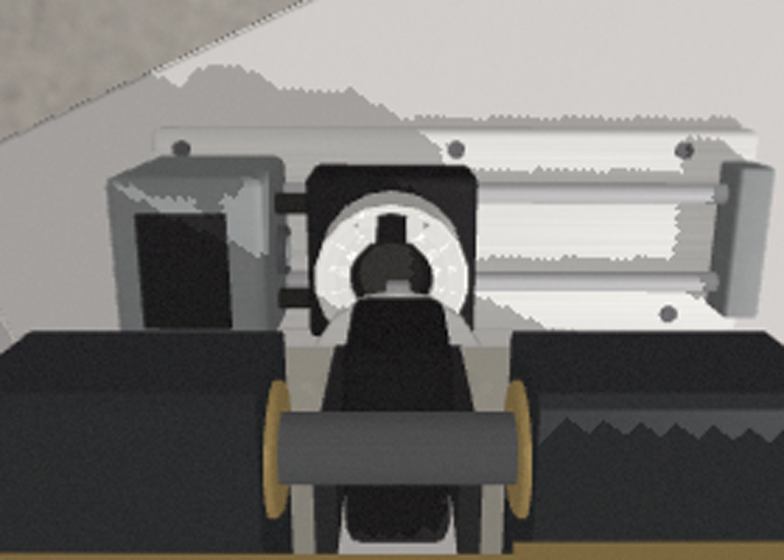

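The mouth is at crop (392,270), and the front lug at (398,285) is in line with the slot. The cap sits about 2 mm off along tool y, as predicted.

```bash
python3 - <<'E'
from h import *
c=load('wrist');g=lambda P:((proj(c,P)-[180,100]+.5)*2.8-.5).round(0).tolist()
m=np.array([.5763,.1308,.078]);y=np.radians(-53.3);cx=np.array([np.cos(y),np.sin(y),0]);cy=np.array([-np.sin(y),np.cos(y),0])
print('collar',g([m+.025*a for a in(cx,cy,-cy)]));print('bore L R, slot end far',g([m+.0135*cy,m-.0135*cy,m+.022*cx+.005*cy,m+.022*cx-.005*cy]))
px=c['px'][100:300,180:460].mean(2);col=px[:,round(392/2.8)-0];print([(int(i*2.8),int(v)) for i,v in enumerate(col) if 55<i<108])
p=sensors.get_state()['tcp_pos'];f=p-[0,0,.046]
print('lug end',g([f+.018*cx+[0,0,.009]+b*.003*cy for b in(1,-1)]),g([f+.018*cx+[0,0,.004]]),'bar end top',g([f+.02*cx+[0,0,.057]]),'foot',g([f+.012*cx]))
E
```

```text
collar [[391.0, 202.0], [313.0, 279.0], [469.0, 279.0]]
bore L R, slot end far [[349.0, 279.0], [433.0, 279.0], [375.0, 211.0], [407.0, 211.0]]
[(156, 169), (159, 166), (162, 140), (165, 45), (168, 21), (170, 26), (173, 26), (176, 30), (179, 30), (182, 34), (184, 28), (187, 30), (190, 118), (193, 141), (196, 143), (198, 142), (201, 141), (204, 208), (207, 223), (210, 221), (212, 85), (215, 35), (218, 29), (221, 28), (224, 31), (226, 31), (229, 31), (232, 25), (235, 29), (237, 30), (240, 32), (243, 51), (246, 49), (249, 50), (251, 51), (254, 52), (257, 52), (260, 48), (263, 50), (266, 53), (268, 52), (271, 50), (274, 52), (277, 51), (280, 97), (282, 120), (285, 137), (288, 133), (291, 145), (294, 163), (296, 72), (299, 29)]
lug end [[383.0, 279.0], [408.0, 279.0]] [[396.0, 274.0]] bar end top [[395.0, 345.0]] foot [[396.0, 292.0]]
```

Emit:
drive_tool([
  {"fingers": -1, "x": 0, "y": -0.002, "z": 0.03, "spin": 0},
  {"fingers": -1, "x": 0, "y": -0.002, "z": 0.05, "spin": 0},
  {"fingers": -1, "x": 0, "y": -0.002, "z": 0.05, "spin": 0},
  {"fingers": -1, "x": 0, "y": -0.002, "z": 0.05, "spin": 0},
])

```text
time_s: 12.72
tcp_pos: [0.5778, 0.1315, 0.1306]
eef_rot: [-179.9, -0.0, -53.3]
contact_force: [1.0, 0.8, -1.4]
gripper_width: 0.02
gripper_force: 35.0
```

Emit:
drive_tool([
  {"fingers": -1, "x": 0, "y": 0.001, "z": 0.003, "spin": 0},
  {"fingers": -1, "x": 0, "y": 0.001, "z": 0.006, "spin": 0},
  {"fingers": -1, "x": 0, "y": 0.001, "z": 0.009, "spin": 0},
  {"fingers": -1, "x": 0, "y": 0.001, "z": 0.009, "spin": 0},
])

```text
time_s: 13.22
tcp_pos: [0.5764, 0.131, 0.1202]
eef_rot: [180.0, 0.0, -53.3]
contact_force: [-0.5, -0.5, -0.6]
gripper_width: 0.0201
gripper_force: 35.0
```

Emit:
drive_tool([
  {"fingers": -1, "x": 0, "y": 0, "z": 0.002, "spin": 0},
  {"fingers": -1, "x": 0, "y": 0, "z": 0.004, "spin": 0},
  {"fingers": -1, "x": 0, "y": 0, "z": 0.005, "spin": 0},
  {"fingers": -1, "x": 0, "y": 0, "z": 0.005, "spin": 0},
])

```text
time_s: 13.72
tcp_pos: [0.5765, 0.1311, 0.1159]
eef_rot: [-180.0, -0.0, -53.3]
contact_force: [-2.0, -0.1, 4.6]
gripper_width: 0.0201
gripper_force: 35.0
```

Emit:
drive_tool([
  {"fingers": -1, "x": 0, "y": 0, "z": 0.003, "spin": 0},
  {"fingers": -1, "x": 0, "y": 0, "z": 0.006, "spin": 0},
  {"fingers": -1, "x": 0, "y": 0, "z": 0.009, "spin": 0},
  {"fingers": -1, "x": 0, "y": 0, "z": 0.009, "spin": 0},
])

```text
time_s: 14.22
tcp_pos: [0.5767, 0.1311, 0.107]
eef_rot: [-180.0, -0.0, -53.3]
contact_force: [-3.5, 0.5, 7.7]
gripper_width: 0.0195
gripper_force: 35.0
```

Emit:
drive_tool([
  {"fingers": -1, "x": 0, "y": 0, "z": 0.002, "spin": 0},
  {"fingers": -1, "x": 0, "y": 0, "z": 0.003, "spin": 0},
  {"fingers": -1, "x": 0, "y": 0, "z": 0.003, "spin": 0},
])

```text
time_s: 14.6
tcp_pos: [0.5767, 0.1311, 0.1059]
eef_rot: [-179.9, -0.0, -53.2]
contact_force: [-9.6, -0.8, 21.4]
gripper_width: 0.0199
gripper_force: 35.0
```

Emit:
drive_tool([
  {"fingers": -1, "x": 0, "y": 0, "z": -0.0005, "spin": 0.12},
  {"fingers": -1, "x": 0, "y": 0, "z": -0.0005, "spin": 0.24},
  {"fingers": -1, "x": 0, "y": 0, "z": -0.0005, "spin": 0.36},
  {"fingers": -1, "x": 0, "y": 0, "z": -0.0005, "spin": 0.48},
  {"fingers": -1, "x": 0, "y": 0, "z": -0.0005, "spin": 0.6},
  {"fingers": -1, "x": 0, "y": 0, "z": -0.0005, "spin": 0.6},
])

```text
time_s: 15.35
tcp_pos: [0.5777, 0.1311, 0.106]
eef_rot: [-179.8, 0.0, -87.7]
contact_force: [-2.7, -2.4, 13.5]
gripper_width: 0.0199
gripper_force: 35.0
```

```bash
python3 - <<'E'
from h import *
s=sensors.get_state();print({k:np.round(s[k],3) for k in('time_s','tcp_pos','eef_rot','contact_force','moment','gripper_width')})
E
```

```text
{'time_s': np.float64(15.35), 'tcp_pos': array([0.578, 0.131, 0.106]), 'eef_rot': array([-1.79838e+02,  7.00000e-03, -8.76990e+01]), 'contact_force': array([-2.656, -2.375, 13.465]), 'moment': array([-0.681,  1.249, -0.025]), 'gripper_width': np.float64(0.02)}
```

Turning freely; continue to the stop.

Emit:
drive_tool([
  {"fingers": -1, "x": 0, "y": 0, "z": 0.0005, "spin": 0.12},
  {"fingers": -1, "x": 0, "y": 0, "z": 0.0005, "spin": 0.24},
  {"fingers": -1, "x": 0, "y": 0, "z": 0.0005, "spin": 0.36},
  {"fingers": -1, "x": 0, "y": 0, "z": 0.0005, "spin": 0.48},
  {"fingers": -1, "x": 0, "y": 0, "z": 0.0005, "spin": 0.6},
  {"fingers": -1, "x": 0, "y": 0, "z": 0.0005, "spin": 0.7},
  {"fingers": -1, "x": 0, "y": 0, "z": 0.0005, "spin": 0.78},
  {"fingers": -1, "x": 0, "y": 0, "z": 0.0005, "spin": 0.8},
  {"fingers": -1, "x": 0, "y": 0, "z": 0.0005, "spin": 0.8},
])

```text
time_s: 16.48
tcp_pos: [0.5778, 0.1314, 0.1059]
eef_rot: [-179.9, 0.2, -133.4]
contact_force: [-4.6, 0.1, 17.0]
gripper_width: 0.0195
gripper_force: 35.0
```

```bash
python3 - <<'E'
from h import *
s=sensors.get_state();print({k:np.round(s[k],3) for k in('time_s','tcp_pos','eef_rot','contact_force','moment','gripper_width')})
E
```

```text
{'time_s': np.float64(16.475), 'tcp_pos': array([0.578, 0.131, 0.106]), 'eef_rot': array([-1.79887e+02,  1.52000e-01, -1.33437e+02]), 'contact_force': array([-4.603,  0.136, 16.994]), 'moment': array([-0.202,  1.852,  0.046]), 'gripper_width': np.float64(0.019)}
```

Emit:
drive_tool([
  {"fingers": -1, "x": 0, "y": 0, "z": 0.0005, "spin": 0.01},
  {"fingers": -1, "x": 0, "y": 0, "z": 0.0005, "spin": 0.02},
  {"fingers": -1, "x": 0, "y": 0, "z": 0.0005, "spin": 0.02},
])

```text
time_s: 16.85
tcp_pos: [0.5779, 0.1314, 0.1059]
eef_rot: [-179.9, 0.2, -134.6]
contact_force: [-5.7, -1.1, 21.2]
gripper_width: 0.02
gripper_force: 35.0
```

```bash
python3 - <<'E'
from h import *
s=sensors.get_state();print(s['moment'].round(3),s['contact_force'].round(1),s['eef_rot'],s['tcp_pos'])
c=cap('wrist')
cv2.imwrite('pics/w6.png',cv2.resize(c['pixels'][60:300,140:500],None,fx=2.2,fy=2.2,interpolation=cv2.INTER_CUBIC)[:,:,::-1])
E
```

```text
[-0.305  2.454  0.186] [-5.7 -1.1 21.2] [-1.79875780e+02  1.72069082e-01 -1.34552102e+02] [0.57791638 0.13142766 0.1059254 ]
```

View pics/w6.png

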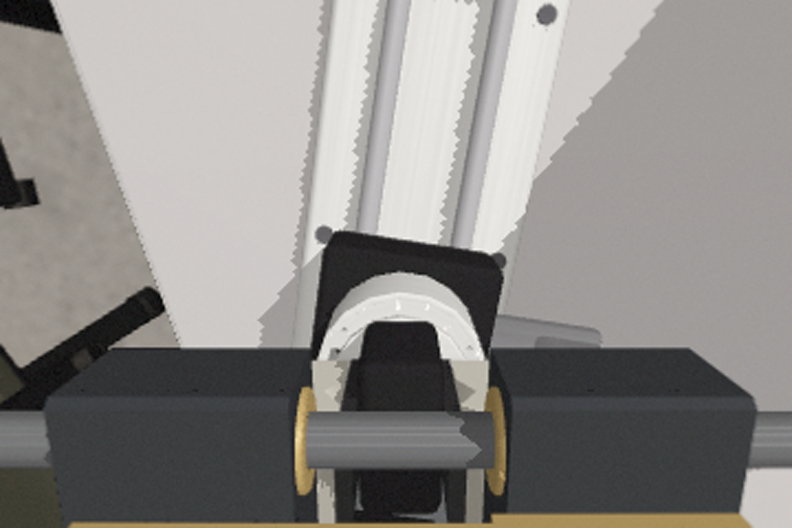

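The flange sits on the collar, the cap is turned to its stop (twist moment rising), and the carriage is still by the pins. I'll hand it in.

```bash
python3 -c "
from plant import r
print(r.close_job())"
```

```text
the job is handed in; nothing more can be done
None
```

I handed the job in at about 17 s with the chamber against its stop and the cap pressed flush (about 21 N), turned about 80° and still gripped at 35 N; the hand-in call returned no verdict.

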